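Index the scan turntable with its ratchet lever

ROBOT

A 6-joint arm with a two-finger parallel gripper is mounted at the origin on the work surface. World frame = base frame: x ahead of the robot, y to its left, z up, the work surface at z = 0. Lengths are in m, angles in rad, forces in N, time in s.
With the tool pointing down it reaches from about 0.25 to 0.775 m from the base axis. Payload 8.9 kg.
Tool frame: the origin (TCP) lies at the centre of the arm's flange, where the gripper is bolted on; the fingertips stand nose_length ahead of it and the grasp point (between the pads) lies 155 mm ahead of it (nose_length is the distance from the TCP to the fingertips, in m); z points along the fingers, y is the line along which they close (so a half turn about z gives the same grasp; the last joint's range is limited). The gripper opens to 85 mm and grips with 20 to 120 N. Pads are 22 mm wide; open, the fingers measure 114 mm over their backs; the gripper's body (76 mm by 85 mm) begins 54 mm behind the grasp point. The pads swing forward as they close: fully open they stand 13 mm farther back than shut.
Start: joints at [1.047, 0.291, -0.153, 1.127, 0, 1.431], TCP at [0.197, 0.487, 0.405] pointing down, gripper open.
Joint ranges: [-2.52, 2.52], [-0.91, 1.74], [-1.3, 1.37], [-1.96, 2.02], [-1.52, 1.47], [-3.14, 3.14]. Speed limits (rad/s): [2.22, 2.22, 2.79, 3.14, 3.14, 3.14].

INTERFACE

Orientations are given as a unit quaternion [w, x, y, z].
In Python, from plant import * gives the robot as it stands. The module is installed in compiled form; this text tells all that it offers.
- The arm moves only by the tool send_rows, never from a script. Its argument "series" is a list of rows, each a list of 5 numbers: the opening, from -1 (shut) to 1 (fully open), so that 0 is half open, then the shift along the world's x, y, z in m, then the turn about the world's z in degrees. In form: [[hand, dx, dy, dz, twist], ...]. A call has exactly 8 rows; each row is the pose to reach, as a shift and turn from the pose commanded when the call began; what a row does not reach only later rows make up. A row lasts 1/10 s, in which the tool goes at most 50 mm and 8.59 degrees, less where a joint would pass 70% of its speed; a pose out of reach is approached as far as the arm can. A call with a gripper value outside its range is refused whole. The fingers move at their own pace and stop on an object; "newtons" is the grip in N (left out, the last holds). Time passes only in rows, so rows that repeat a pose let the fingers close, or fill a call up. It gives the time, the measured TCP pose, the force, the opening and the grip force at its end, in the units of the state.
- read_state(): the state, without advancing time (a new reading comes with each control period).
- snapshot(name): name is "scene" or "top" or "wrist"; returns (picture, depth): 480x640x3 uint8, blue, green, red; 480x640 float32, m along the optical axis (not along the pixel's ray), 0 where there is no reading.
- camera_params(name): a dict with "K" (3x3 intrinsics, pixels), "extrinsics" (4x4, takes a point from camera to world coordinates). Camera axes: x right, y down, z forward; pixel columns grow to the right and rows downward; lengths in m; the calibration is good to about 2 mm. A picture is of the moment at which its call begins: read the wrist's pose just before it. camera_params takes no time and is no camera call; for the wrist camera it gives the pose at the moment of the call.
- sign_off(): hands the job in; it is judged then, once.
The state is a dict: "clock": time; "qpos": joint angles; "joint_velocities": joint speeds; "effort": joint torques, N m; "ee_pos": TCP position; "orientation": TCP orientation; "force": force on the tool from outside, world axes, zero at the start; "ft_torque": the same for the moment, N m; "grip_width": finger opening in m; "gripper_force": force on a finger pad.
Only numpy, scipy, OpenCV 4.12 (cv2) and the standard library are available. Lean on these libraries where they do the work, as an engineer would, in place of code of your own. Each camera call takes 0.05 s, during which the arm holds its last target. There are 200 camera calls.

TASK

Two ratchet scan turntables stand on the table. Swing the lever of the one that carries the little printed watering can back and forth until the can's spout points straight at the scanner head on the same stand, then let go. Turn it only with the lever, without touching the toothed wheel or the can, and leave the lever of the other turntable (with the vase) alone.

Things in the scene. Friction and masses are not known exactly. Their poses are not given: they have to be found in the camera images.
- can_table (a joint): Angle (rad) of the watering-can turntable: aluminium saw-toothed wheel, 172 mm across, 12 teeth, top at 46 mm height, white printed can fixed on it (54 mm tall, spout out to 85 mm). 0: spout straight at its scanner head. Starts at -1.75 to -0.75, grows counterclockwise from above; one notch is 0.524, full swings bring it to multiples of 0.524. It cannot turn back: a notch too many is a miss.
- can_lever (a joint): Angle (rad) of that table's lever about the same axis: 0 at the rest stop, 0.785 at the other. Growing (counterclockwise; robot's left to right) it drives the wheel after idle travel; shrinking it clicks back freely. A notch takes a swing from below 0.2 to above 0.73; the first may give only the rest of a notch. Starts at 0 to 0.3, stays where left, takes 2 to 3 N at the handle.
- can_grip (a point): Point on the handle of that lever, which points towards the robot: an upright round black post, 18 mm in diameter, 155 mm from the turning axis, free from 26 to 120 mm above the table; the point is on the post's axis, 98 mm above the table, and moves on a level circle about can_pivot. Inwards of it, from 34 mm off the post's axis, stands a block 50 mm high on the lever bar.
- can_pivot (a point): Point on the vertical axis of that turntable and lever, 46 mm above the table. The stand is fixed, on the left or the right, turned up to 20 degrees. From its x axis (away from the robot) the scanner head (black box 85 mm wide with two lenses, 140 mm from the axis, top at 128 mm) lies 60 degrees counterclockwise, the lever at 157.5 (rest) to 202.5.
- vase_grip (a point): The same point on the lever handle of the other, like turntable, which carries a round white printed vase (72 mm tall, no spout or handle). To be left where it is, within 30 mm.

How it is judged:
By the outcome, as a careful person would: the job done as asked, in the order asked, and still so for the second after the job is handed in, with the robot touching nothing.
It also fails if it takes over 51 s, if anything falls off the work surface, if the arm or the gripper's body presses on something with over 40 N, if the wrist force passes 120 N, or if a joint passes its speed limit or range.

## Working session

There is one attempt and no reset: what is moved stays moved. The work goes in short steps, Python scripts to look and compute and a tool call to move; the robot and the scene stay as the last step left them, time stands still between calls to the robot, and variables do not carry over. Pictures are saved under pics/ and viewed, at most 10 in all, crops included, and the job is handed in when it is done.

Besides the shell and the picture viewer there is one more tool, called after "Call:" as name(argument=value, ...) on one line, values as JSON. send_rows: Moves the arm, as the interface text tells. Its arguments: {"type":"object","properties":{"series":{"type":"array"},"newtons":{"type":"number"}},"required":["series"]}

```bash
mkdir -p pics
python3 - <<'E'
from plant import *
import cv2, numpy as np
s=read_state(); print({k:np.round(v,3).tolist() for k,v in s.items()})
for n in ("scene","top"):
    im,d=snapshot(n); p=camera_params(n); cv2.imwrite(f"pics/{n}0.png",im); np.savez(f"{n}0.npz",im=im,d=d,K=p["K"],E=p["extrinsics"])
    print(n,np.round(p["K"],1).tolist(),np.round(p["extrinsics"],3).tolist(),(d>0).mean())
E
```

```text
{'clock': 0.0, 'qpos': [1.047, 0.291, -0.154, 1.127, -0.0, 1.431], 'joint_velocities': [0.0, 0.0, -0.0, -0.003, 0.0, -0.0], 'effort': [-0.0, -53.714, 33.137, 0.016, -0.0, -0.0], 'ee_pos': [0.197, 0.486, 0.404], 'orientation': [-0.0, 0.191, 0.982, -0.001], 'force': [0.079, 0.894, 0.291], 'ft_torque': [-0.042, 0.005, -0.053], 'gripper_force': 0.0, 'grip_width': 0.085}
scene [[441.6, 0.0, 314.2], [0.0, 441.6, 241.7], [0.0, 0.0, 1.0]] [[-0.359, 0.71, -0.606, 1.14], [0.933, 0.262, -0.245, 0.245], [-0.016, -0.653, -0.757, 0.767], [0.0, 0.0, 0.0, 1.0]] 0.996015625
top [[568.9, 0.0, 315.8], [0.0, 568.9, 236.0], [0.0, 0.0, 1.0]] [[0.046, -0.976, 0.213, 0.397], [-0.999, -0.044, 0.015, 0.028], [-0.006, -0.213, -0.977, 0.981], [0.0, 0.0, 0.0, 1.0]] 0.996005859375
```

View pics/scene0.png

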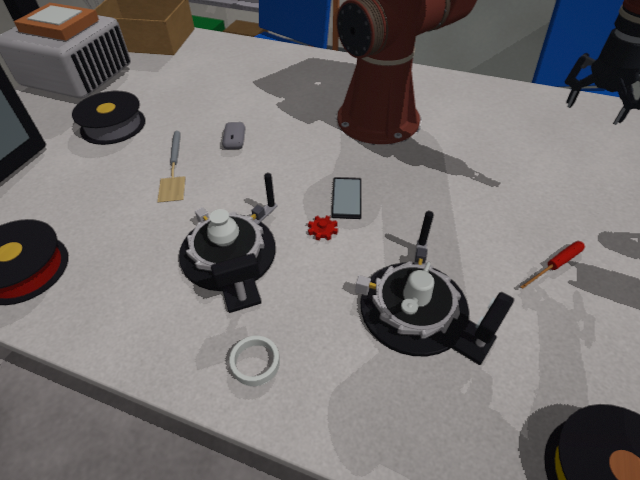

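View pics/top0.png

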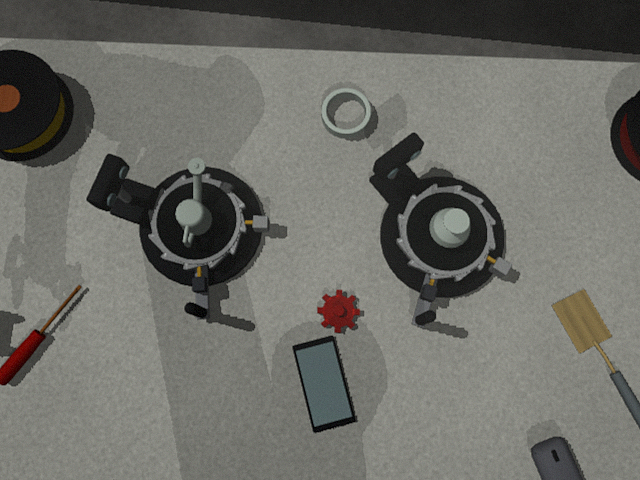

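The scene and top pictures agree. The can table is on the robot's left: in the top view its wheel is at about (195,222), the spout rose at (196,166), the scanner at (108,182) and the post at (196,309). The vase table is on the right, with its post at (426,317). Next I measure these.

```bash
cat > h.py <<'E'
import numpy as np, cv2
from scipy.optimize import least_squares
def cloud(im,d,K,E):
    v,u=np.indices(d.shape); P=np.stack([(u-K[0,2])/K[0,0]*d,(v-K[1,2])/K[1,1]*d,d],-1)
    return P@E[:3,:3].T+E[:3,3]
def load(n):
    z=np.load(n+"0.npz"); return z["im"],cloud(z["im"],z["d"],z["K"],z["E"]),z["d"]>0
def circ(P):
    f=lambda q:np.hypot(P[:,0]-q[0],P[:,1]-q[1])-q[2]
    return least_squares(f,[*P.mean(0)[:2],.08],loss="soft_l1",f_scale=.003).x
E
python3 - <<'E'
from h import *
def ray(n,u,v,z):
    f=np.load(n+"0.npz");K,E=f["K"],f["E"]; r=E[:3,:3]@np.linalg.solve(K,[u,v,1.]); return E[:3,3]+r*(z-E[2,3])/r[2]
c0=ray("top",195,222,.046)
for n in("top","scene"):
    im,P,ok=load(n); hsv=cv2.cvtColor(im,cv2.COLOR_BGR2HSV)
    print(n,"table z",np.median(P[...,2][ok]))
    R=np.hypot(P[...,0]-c0[0],P[...,1]-c0[1])
    V=hsv[...,2]
    # wheel: z around 46mm; outer rim = farthest points by angle
    m=ok&(R<.11)&(abs(P[...,2]-.046)<.006)
    w=P[m]; a=np.arctan2(w[:,1]-c0[1],w[:,0]-c0[0]); r=R[m]
    print("wheel n",m.sum(),"medz",np.median(w[:,2]))
    b=np.floor((a+np.pi)/(2*np.pi)*60).astype(int)
    rim=np.array([w[b==k][np.argsort(r[b==k])[-3]] for k in range(60) if (b==k).sum()>5])
    print("rim circ",circ(rim).round(4))
    # base disc edge black: z<0.02
    dk=((V<45)&ok&(P[...,2]<.03)&(R<.14)&(P[...,2]>.003)); print("base",dk.sum(),np.percentile(P[dk][:,2],[5,50,95]).round(4))
    post=ok&(P[...,2]>.06)&(P[...,2]<.135)&(R>.13)&(R<.18)&(P[...,0]<c0[0]-.05); q=P[post]
    print("post n",len(q),"top z",np.percentile(q[:,2],98).round(4),q.mean(0).round(4))
    for lo,hi in((.06,.08),(.08,.1),(.1,.116),(.116,.13)):
        t=q[(q[:,2]>lo)&(q[:,2]<hi)]
        if len(t): print("  ",lo,len(t),t.mean(0).round(4),t.min(0).round(4),t.max(0).round(4))
    hd=ok&(P[...,2]>.10)&(P[...,2]<.14)&(R<.2)&(P[...,0]>c0[0]-.03)&(P[...,1]>c0[1]+.04); q=P[hd]
    top=q[q[:,2]>.12]; print("head",len(q),top.mean(0).round(4),cv2.minAreaRect((top[:,:2]*1000).astype(np.float32)))
    can=ok&(P[...,2]>.052)&(R<.098)&(V>100); q=P[can]; rr=np.hypot(*(q[:,:2]-c0[:2]).T)
    sp=q[rr>.06]; print("can",len(q),"ztop",q[:,2].max().round(4),"spout pts",len(sp),sp.mean(0).round(4) if len(sp) else 0, rr.max())
    print("body",q[q[:,2]>.09].mean(0).round(4))
print(c0)
E
```

```text
top table z 0.00035792168625148335
wheel n 5825 medz 0.0465754993250862
rim circ [0.6176 0.2459 0.081 ]
base 4532 [0.0109 0.0141 0.0175]
post n 199 top z 0.1225 [0.4641 0.2248 0.1057]
   0.06 32 [0.4631 0.2217 0.0709] [0.4563 0.2187 0.0609] [0.4728 0.2317 0.0797]
   0.08 30 [0.4624 0.2216 0.0906] [0.4563 0.2189 0.0813] [0.4729 0.2284 0.0994]
   0.1 30 [0.464  0.2217 0.1078] [0.4567 0.219  0.1009] [0.4736 0.2298 0.1149]
   0.116 107 [0.465  0.2274 0.1197] [0.4563 0.2192 0.1162] [0.4727 0.236  0.1239]
head 1307 [0.6586 0.3794 0.1267] ((659.9533081054688, 380.2469787597656), (28.438264846801758, 84.99920654296875), 72.88941192626953)
can 956 ztop 0.1179 spout pts 225 [0.6923 0.2406 0.1125] 0.09077670474853983
body [0.6373 0.2462 0.1028]
scene table z -0.000862416945526856
wheel n 3735 medz 0.04534946071068424
rim circ [0.6203 0.2465 0.0806]
base 3228 [0.0089 0.0129 0.015 ]
post n 211 top z 0.1197 [0.4719 0.228  0.0947]
   0.06 58 [0.4726 0.2277 0.0697] [0.4663 0.2191 0.0603] [0.4762 0.2367 0.08  ]
   0.08 61 [0.4727 0.2284 0.0902] [0.4655 0.2191 0.08  ] [0.4764 0.2368 0.0996]
   0.1 48 [0.473  0.2277 0.1088] [0.4672 0.2191 0.1011] [0.4774 0.2367 0.1157]
   0.116 44 [0.4684 0.2282 0.1185] [0.4595 0.2206 0.1161] [0.4777 0.2356 0.121 ]
head 910 [0.6656 0.3798 0.1258] ((662.7007446289062, 380.5193176269531), (27.911788940429688, 88.11711120605469), 72.78951263427734)
can 856 ztop 0.1163 spout pts 191 [0.695  0.2403 0.1119] 0.09292543650854344
body [0.6423 0.246  0.1018]
[0.61595785 0.24875997 0.046     ]
```

Can table, mean of both views:
- **Pivot:** about (0.619, 0.246).
- **Post:** about (0.467, 0.228), radius 153 mm (155 given), top at 121 mm.
- **Scanner head:** about (0.6615, 0.380), 140 mm from the axis as given, at 72.6°. That puts the stand's yaw at about 12.6°.
- **Lever:** about 0.29.
- **Spout:** about -4°, so the table is at about -1.34. That means the rest of a notch plus two full ones.

I'll move above the post with the fingers closing along the tangent.

Call:
send_rows(series=[[1, 0.03, -0.03, 0, 4], [1, 0.07, -0.065, 0, 8], [1, 0.11, -0.105, 0, 12], [1, 0.15, -0.145, 0, 16], [1, 0.19, -0.18, 0, 20], [1, 0.225, -0.215, 0, 24], [1, 0.25, -0.24, 0, 27], [1, 0.27, -0.259, 0, 29]], newtons=20)

```text
clock: 0.9
ee_pos: [0.4689, 0.2251, 0.4045]
orientation: [0.0, -0.061, 0.998, -0.0]
force: [0.5, 0.5, 1.0]
grip_width: 0.0856
gripper_force: 0.0
```

Run:
```python
from plant import *
from h import *
s=read_state(); print(s["clock"],s["ee_pos"],s["orientation"],s["qpos"])
p=camera_params("wrist"); im,d=snapshot("wrist"); cv2.imwrite("pics/w1.png",im)
P=cloud(im,d,p["K"],p["extrinsics"]); ok=d>0
m=ok&(np.hypot(P[...,0]-.467,P[...,1]-.228)<.03)&(P[...,2]>.07)&(P[...,2]<.14); q=P[m]
print(len(q),q.min(0),q.max(0)); t=q[q[:,2]>.115]; print(len(t),t.mean(0) if len(t) else 0, t.min(0) if len(t) else 0, t.max(0) if len(t) else 0)
m=ok&(abs(P[...,2]-.046)<.006)&(np.hypot(P[...,0]-.619,P[...,1]-.246)<.1); print(m.sum())
```

```text
0.9 [0.46892132 0.22509174 0.40445009] [ 4.13322831e-05 -6.06821195e-02  9.98157102e-01 -2.81176846e-04] [ 3.07086347e-01  2.81688411e-01 -1.66566113e-01  1.12259878e+00
 -5.65533769e-04  1.85647512e-01]
818 [0.45624767 0.21878209 0.07004455] [0.47346447 0.23648326 0.1220685 ]
500 [0.46417483 0.22747569 0.11986853] [0.45637527 0.21910357 0.11506236] [0.47346447 0.23613262 0.1220685 ]
13997
```

View pics/w1.png

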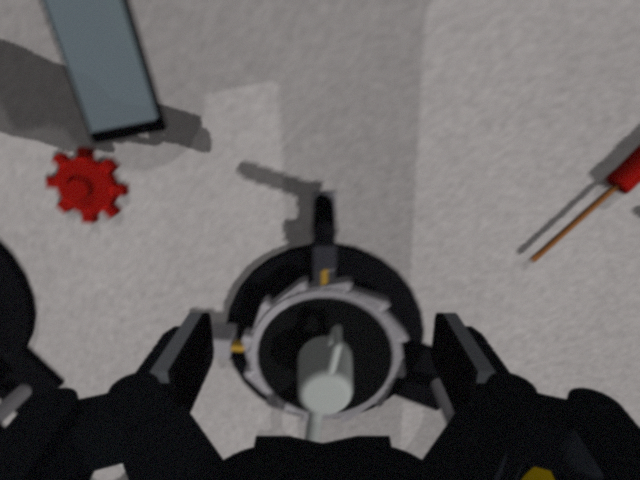

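The wrist view shows the post at about (322,215) px in line between the open fingers. It measures (0.465, 0.2276) with its top at 0.121, agreeing with the other two views. Descending and closing.

Call:
send_rows(series=[[1, -0.002, 0, -0.025, 0], [1, -0.002, 0, -0.055, 0], [1, -0.002, 0, -0.085, 0], [1, -0.002, 0, -0.11, 0], [1, -0.002, 0, -0.135, 0], [1, -0.002, 0, -0.152, 0], [1, -0.002, 0, -0.152, 0], [0, -0.002, 0, -0.152, 0]])

```text
clock: 1.75
ee_pos: [0.465, 0.2276, 0.2529]
orientation: [-0.0, -0.061, 0.998, -0.0]
force: [0.8, 0.2, 0.1]
grip_width: 0.0731
gripper_force: 0.0
```

Call:
send_rows(series=[[-1, 0, 0, 0, 0], [-1, 0, 0, 0, 0], [-1, 0, 0, 0, 0], [-1, 0, 0, 0, 0], [-1, 0, 0, 0, 0], [-1, 0, 0, 0, 0], [-1, 0, 0, 0, 0], [-1, 0, 0, 0, 0]])

```text
clock: 2.55
ee_pos: [0.4653, 0.2277, 0.2533]
orientation: [0.0, -0.061, 0.998, 0.0]
force: [-1.0, -0.0, 6.0]
grip_width: 0.0173
gripper_force: 21.0
```

```bash
cat >> h.py <<'E'
C=np.array([.619,.246])
def look():
    from plant import snapshot,camera_params,read_state
    s=read_state(); print("t",s["clock"],"ee",s["ee_pos"].__array__().round(4) if hasattr(s["ee_pos"],"__array__") else s["ee_pos"],"F",np.round(s["force"],1),"w",s["grip_width"],s["gripper_force"])
    e=np.array(s["ee_pos"][:2])-C; print("lever(ee)",np.arctan2(-e[1],-e[0])-np.radians(-9.9+0.5*0),"r",np.hypot(*e))
    for n in("top","scene"):
        im,d=snapshot(n);p=camera_params(n);P=cloud(im,d,p["K"],p["extrinsics"])
        R=np.hypot(P[...,0]-C[0],P[...,1]-C[1]); V=im.max(2)
        m=(d>0)&(V>90)&(P[...,2]>.095)&(P[...,2]<.122)&(R>.055)&(R<.096); q=P[m]
        m2=(d>0)&(P[...,2]>.118)&(P[...,2]<.135)&(np.hypot(P[...,0]-.6615,P[...,1]-.38)<.06); h=P[m2].mean(0)[:2]-C
        if len(q): a=q.mean(0)[:2]-C; print(n,len(q),"spout abs deg",np.degrees(np.arctan2(a[1],a[0])).round(1),"rel head72.6 rad",(np.arctan2(a[1],a[0])-np.radians(72.6)).round(3),"head deg",np.degrees(np.arctan2(h[1],h[0])).round(1))
        cv2.imwrite(f"pics/{n}_{s['clock']:.2f}.png",im)
E
python3 -c "
from h import *
look()
for t in np.arange(0,.786,.1):
  a=np.radians(172.6-2.5+0)+t; print(round(t,2),(C+.155*np.array([np.cos(a),np.sin(a)])).round(4),np.degrees(a).round(1))"
```

```text
t 2.55 ee [0.4653 0.2277 0.2533] F [-1. -0.  6.] w 0.01731451097915224 21.012672185897827
lever(ee) 0.29136166137596076 r 0.15483039350271055
top 261 spout abs deg -4.5 rel head72.6 rad -1.345 head deg 69.3
scene 198 spout abs deg -4.3 rel head72.6 rad -1.341 head deg 70.6
0.0 [0.4663 0.2726] 170.1
0.1 [0.4644 0.2573] 175.8
0.2 [0.4641 0.2418] 181.6
0.3 [0.4653 0.2263] 187.3
0.4 [0.468  0.2111] 193.0
0.5 [0.4722 0.1962] 198.7
0.6 [0.4779 0.1818] 204.5
0.7 [0.485 0.168] 210.2
```

Call:
send_rows(series=[[-1, 0.0015, -0.009, 0, 3], [-1, 0.003, -0.0165, 0, 6], [-1, 0.0055, -0.0255, 0, 9.5], [-1, 0.0083, -0.0345, 0, 13], [-1, 0.0117, -0.043, 0, 16.5], [-1, 0.0157, -0.0516, 0, 20], [-1, 0.0193, -0.0585, 0, 23], [-1, 0.0225, -0.0638, 0, 25]])

```text
clock: 3.45
ee_pos: [0.4881, 0.1638, 0.2533]
orientation: [0.001, -0.276, 0.961, 0.0]
force: [0.2, 3.6, 4.0]
grip_width: 0.0173
gripper_force: 21.0
```

```bash
python3 -c "
from h import *
look()"
```

```text
t 3.45 ee [0.4881 0.1638 0.2533] F [0.2 3.6 4. ] w 0.017250066894704662 20.965441167354584
lever(ee) 0.7338377323825087 r 0.1545496915618443
top 218 spout abs deg 11.0 rel head72.6 rad -1.076 head deg 65.4
scene 204 spout abs deg 10.7 rel head72.6 rad -1.081 head deg 70.5
```

Call:
send_rows(series=[[-1, 0.001, -0.0015, 0, 0.5], [-1, 0.002, -0.003, 0, 1], [-1, 0.003, -0.0045, 0, 1.5], [-1, 0.0035, -0.0055, 0, 2], [-1, 0.004, -0.0065, 0, 2.5], [-1, 0.0045, -0.0072, 0, 3], [-1, 0.0045, -0.0072, 0, 3], [-1, 0.0045, -0.0072, 0, 3]])

```text
clock: 4.35
ee_pos: [0.4924, 0.1573, 0.2532]
orientation: [0.001, -0.3, 0.954, 0.001]
force: [0.8, 5.9, 6.5]
grip_width: 0.0177
gripper_force: 21.1
```

```bash
python3 -c "
from h import *
look()
from plant import *
im,d=snapshot('scene'); cv2.imwrite('pics/crop1.png',cv2.resize(im[170:380,320:560],None,fx=2.5,fy=2.5))"
```

```text
t 4.35 ee [0.4924 0.1573 0.2532] F [0.8 5.9 6.5] w 0.017745602897986393 21.130111813545227
lever(ee) 0.7839955086448885 r 0.15458004455953758
top 223 spout abs deg 13.6 rel head72.6 rad -1.03 head deg 63.8
scene 203 spout abs deg 13.1 rel head72.6 rad -1.038 head deg 70.6
```

View pics/crop1.png

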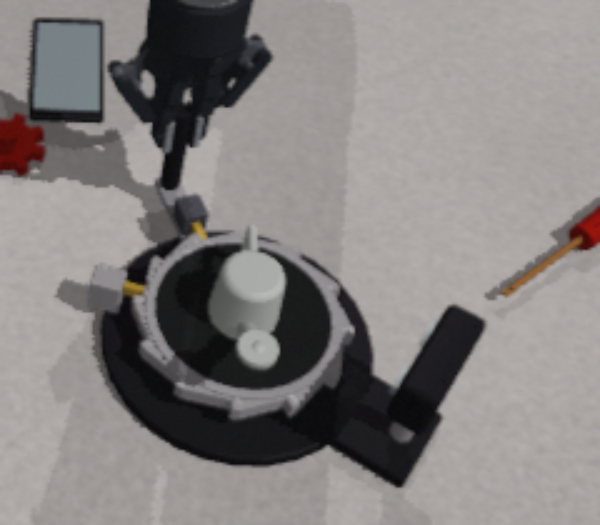

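The table is at about -1.04, i.e. two notches to go: the spout rose has moved to about (258,347) in the crop and the post is gripped. I'll swing the lever back and check.

Call:
send_rows(series=[[-1, -0.007, 0.011, 0, -5], [-1, -0.014, 0.025, 0, -10.5], [-1, -0.02, 0.039, 0, -16], [-1, -0.024, 0.054, 0, -22], [-1, -0.0267, 0.0693, 0, -28], [-1, -0.028, 0.085, 0, -33.5], [-1, -0.0278, 0.097, 0, -38], [-1, -0.027, 0.1065, 0, -41.5]])

```text
clock: 5.3
ee_pos: [0.465, 0.2639, 0.2532]
orientation: [0.0, 0.059, 0.998, -0.0]
force: [-1.1, -0.6, 9.3]
grip_width: 0.0175
gripper_force: 21.4
```

```bash
python3 -c "
from h import *
look()"
```

```text
t 5.3 ee [0.465  0.2639 0.2532] F [-1.1 -0.6  9.3] w 0.017532545737549587 21.354787051677704
lever(ee) 0.05711872021139211 r 0.15506820242698255
top 257 spout abs deg 9.8 rel head72.6 rad -1.096 head deg 72.8
scene 205 spout abs deg 9.3 rel head72.6 rad -1.104 head deg 70.5
```

Call:
send_rows(series=[[-1, -0.001, -0.0125, 0, 4.5], [-1, -0.0006, -0.028, 0, 10], [-1, 0.001, -0.0433, 0, 16], [-1, 0.0045, -0.0584, 0, 22], [-1, 0.0093, -0.073, 0, 27.5], [-1, 0.0142, -0.0845, 0, 32], [-1, 0.0192, -0.0941, 0, 36], [-1, 0.0233, -0.1008, 0, 39]])

```text
clock: 6.2
ee_pos: [0.4891, 0.1622, 0.2532]
orientation: [0.001, -0.28, 0.96, 0.0]
force: [0.8, 4.5, 6.0]
grip_width: 0.0176
gripper_force: 21.1
```

Call:
send_rows(series=[[-1, 0.0008, -0.0015, 0, 0.5], [-1, 0.0016, -0.003, 0, 1], [-1, 0.0024, -0.004, 0, 1.5], [-1, 0.0032, -0.005, 0, 2], [-1, 0.0037, -0.0057, 0, 2.5], [-1, 0.0037, -0.0057, 0, 2.5], [-1, 0.0037, -0.0057, 0, 2.5], [-1, 0.0037, -0.0057, 0, 2.5]])

```text
clock: 7.0
ee_pos: [0.4924, 0.1573, 0.2532]
orientation: [0.001, -0.3, 0.954, 0.001]
force: [0.6, 5.3, 6.3]
grip_width: 0.0177
gripper_force: 21.1
```

```bash
python3 -c "
from h import *
look()"
```

```text
t 7.0 ee [0.4924 0.1573 0.2532] F [0.6 5.3 6.3] w 0.017655058464736667 21.138837039470673
lever(ee) 0.7841574023001981 r 0.15459041780033442
top 114 spout abs deg 40.9 rel head72.6 rad -0.553 head deg 63.9
scene 207 spout abs deg 42.0 rel head72.6 rad -0.534 head deg 70.6
```

Call:
send_rows(series=[[-1, -0.007, 0.011, 0, -5], [-1, -0.014, 0.025, 0, -10.5], [-1, -0.02, 0.039, 0, -16], [-1, -0.024, 0.054, 0, -22], [-1, -0.0267, 0.0693, 0, -28], [-1, -0.028, 0.085, 0, -33.5], [-1, -0.0278, 0.097, 0, -38], [-1, -0.027, 0.1065, 0, -41.5]])

```text
clock: 7.9
ee_pos: [0.465, 0.2639, 0.2532]
orientation: [0.0, 0.059, 0.998, -0.0]
force: [-1.0, -0.2, 9.0]
grip_width: 0.0172
gripper_force: 21.4
```

```bash
python3 -c "
from h import *
look()
from plant import *
im,d=snapshot('top'); cv2.imwrite('pics/crop2.png',cv2.resize(im[130:340,70:300],None,fx=2.5,fy=2.5))"
```

```text
t 7.9 ee [0.465  0.2639 0.2532] F [-1.  -0.2  9. ] w 0.01717850598855521 21.378532648086548
lever(ee) 0.057300368462350246 r 0.15507794094618446
top 243 spout abs deg 39.5 rel head72.6 rad -0.577 head deg 72.8
scene 209 spout abs deg 38.1 rel head72.6 rad -0.602 head deg 70.5
```

View pics/crop2.png

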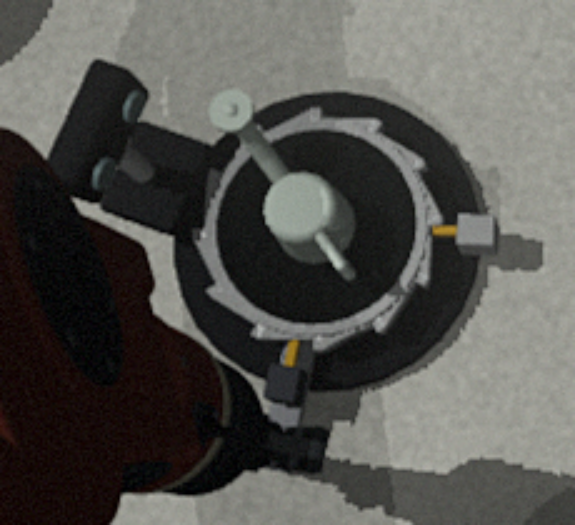

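The spout rose is now at (232,110) in the crop, one notch short of the head at (100,125). The wheel settles back about 0.06 on the return stroke, so after the last swing the lever stays at its far end.

Call:
send_rows(series=[[-1, -0.001, -0.0125, 0, 4.5], [-1, -0.0006, -0.028, 0, 10], [-1, 0.001, -0.0433, 0, 16], [-1, 0.0045, -0.0584, 0, 22], [-1, 0.0093, -0.073, 0, 27.5], [-1, 0.0142, -0.0845, 0, 32], [-1, 0.0192, -0.0941, 0, 36], [-1, 0.0233, -0.1008, 0, 39]])

```text
clock: 8.85
ee_pos: [0.4891, 0.1622, 0.2533]
orientation: [0.001, -0.28, 0.96, 0.0]
force: [1.9, 4.6, 4.5]
grip_width: 0.0174
gripper_force: 21.1
```

Call:
send_rows(series=[[-1, 0.0008, -0.0015, 0, 0.5], [-1, 0.0016, -0.003, 0, 1], [-1, 0.0024, -0.004, 0, 1.5], [-1, 0.0032, -0.005, 0, 2], [-1, 0.0037, -0.0057, 0, 2.5], [-1, 0.0037, -0.0057, 0, 2.5], [-1, 0.0037, -0.0057, 0, 2.5], [-1, 0.0037, -0.0057, 0, 2.5]])

```text
clock: 9.65
ee_pos: [0.4924, 0.1573, 0.2532]
orientation: [0.001, -0.3, 0.954, 0.001]
force: [0.8, 5.6, 5.0]
grip_width: 0.0175
gripper_force: 21.1
```

```bash
python3 -c "
from h import *
look()"
```

```text
t 9.65 ee [0.4924 0.1573 0.2532] F [0.8 5.6 5. ] w 0.017506030665986407 21.13933950662613
lever(ee) 0.7841464242387075 r 0.15458161717773516
scene 208 spout abs deg 70.8 rel head72.6 rad -0.032 head deg 70.6
```

Call:
send_rows(series=[[0, 0, 0, 0, 0], [0.3, 0, 0, 0, 0], [0.3, 0, 0, 0, 0], [0.3, 0, 0, 0, 0], [0.3, 0, 0, 0, 0], [0.3, 0, 0, 0, 0], [0.3, 0, 0, 0.01, 0], [0.3, 0, 0, 0.025, 0]])

```text
clock: 10.55
ee_pos: [0.4917, 0.1565, 0.2779]
orientation: [-0.001, -0.3, 0.954, 0.0]
force: [-0.4, 0.4, 0.8]
grip_width: 0.0555
gripper_force: 0.0
```

Call:
send_rows(series=[[0.3, 0, 0, 0.03, 0], [0.3, 0, 0, 0.06, 0], [0.3, 0, 0, 0.09, 0], [0.3, 0, 0, 0.125, 0], [0.3, -0.03, 0, 0.15, 0], [0.3, -0.065, 0, 0.15, 0], [0.3, -0.1, 0, 0.15, 0], [0.3, -0.13, 0, 0.15, 0]])

```text
clock: 11.35
ee_pos: [0.3603, 0.1565, 0.4285]
orientation: [0.0, -0.3, 0.954, -0.0]
force: [-0.3, -0.4, 0.4]
grip_width: 0.0552
gripper_force: 0.0
```

```bash
python3 -c "
from h import *
look()
from plant import *
im,d=snapshot('top'); cv2.imwrite('pics/crop3.png',im)
z=np.load('top0.npz'); a,b=z['im'][270:330,405:445],im[270:330,405:445]; print('vase diff',np.abs(a.astype(int)-b).mean())"
```

```text
t 11.35 ee [0.3603 0.1565 0.4285] F [-0.3 -0.4  0.4] w 0.05520436274327421 0.0
lever(ee) 0.5059106420850341 r 0.2737900995996695
top 234 spout abs deg 72.9 rel head72.6 rad 0.005 head deg 73.6
scene 195 spout abs deg 71.1 rel head72.6 rad -0.027 head deg 70.6
vase diff 10.822083333333333
```

View pics/crop3.png

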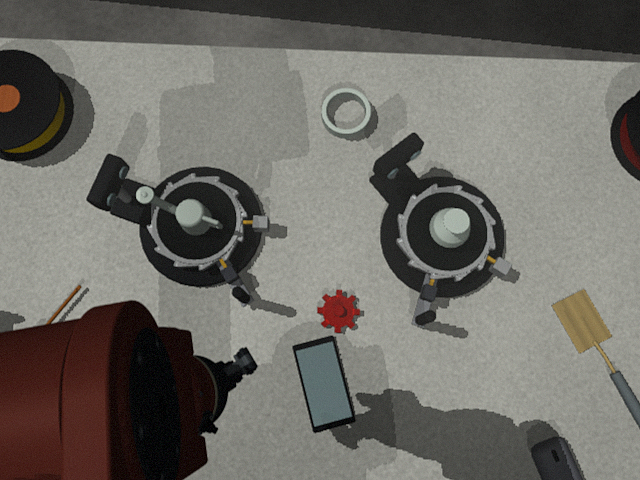

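The spout rose at (145,195) points at the scanner head at (108,182): 72.9° against 72.6–73.6° from the top view. The can lever is free at its far end, and the vase lever is still at (426,317).

```bash
python3 -c "
from plant import *
print(sign_off())"
```

```text
the job is handed in; nothing more can be done
None
```

The can's spout now points straight at its scanner head, within about 1° as measured, after three lever swings; the gripper let go and backed clear, the vase lever was left alone, and the job was handed in at about 11.5 s.

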